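# Empty the nested pot of wooden blocks into the packing carton

## Task

Lift the taller dark grey pot out of the low wide pot it is nested in, and tip it over the cardboard carton so that all five wooden blocks inside it end up in the carton. Then stand the empty pot upright on the plywood board, its whole base on the board, and leave the low pot and the other things on the table where they are.

Things in the scene. Friction and masses are not known exactly. Their poses are not given: they have to be found in the camera images.
- pot: upper, taller of two nested round dark grey plastic pots: 90 mm high, outer radius 37 mm at base, 53 mm at rim, wall 3 mm, bottom 5 mm, 0.13 kg; stands on the low pot's inner floor and holds five wooden blocks. Origin: centre of underside, z out of the mouth. A straight handle runs along its own -x from the wall to x = -156 mm, 16 mm wide (y), z from 66 to 88 mm
- pot_grip (a point): point on the middle line of the tall pot's handle, at (-105, 0, 77) mm in the pot's frame, half way along the handle; same axes as the pot
- pot_rim (a point): centre of the tall pot's mouth, 90 mm above its underside
- lower_pot: the low, wide pot of the pair, also dark grey plastic: 60 mm high, outer radius 52 mm at the base and 66 mm at the rim, wall 3 mm, bottom 5 mm thick; stands on the table. Origin at the centre of its underside. Its own handle runs along its -x to x = -168 mm, 16 mm wide, z from 36 to 58 mm, on the side away from the robot
- carton: open cardboard packing carton fixed on the table, 210 x 210 mm outside, 50 mm high, walls and floor 5 mm; origin at the centre of its underside, axes along its sides. It stands left or right of the pots
- board: square plywood board fixed on the table, 140 x 140 mm, 12 mm thick; origin at the centre of its underside, axes along its sides. It lies on the other side of the pots from the carton
- hex1: one of five equal loose hexagonal wooden blocks, 30 mm across the corners, 18 mm thick, 12 g, all lying inside the tall pot at the start; origin at the centre of one flat face
- hex2: one of five equal loose hexagonal wooden blocks, 30 mm across the corners, 18 mm thick, 12 g, all lying inside the tall pot at the start; origin at the centre of one flat face
- hex3: one of five equal loose hexagonal wooden blocks, 30 mm across the corners, 18 mm thick, 12 g, all lying inside the tall pot at the start; origin at the centre of one flat face
- hex4: one of five equal loose hexagonal wooden blocks, 30 mm across the corners, 18 mm thick, 12 g, all lying inside the tall pot at the start; origin at the centre of one flat face
- hex5: one of five equal loose hexagonal wooden blocks, 30 mm across the corners, 18 mm thick, 12 g, all lying inside the tall pot at the start; origin at the centre of one flat face
- bundle: bystander: banded bundle of craft sticks, 114 x 53 x 20 mm, lying on the table; origin at the centre of its underside
- jar: bystander: closed white jar, radius 30 mm, 75 mm high; origin at the centre of its underside

How it is judged:
By the outcome, as a careful person would: the job done as asked, in the order asked, and still so for the second after the job is handed in, with the robot touching nothing.
It also fails if it takes over 56 s, if anything falls off the work surface, if the arm or the gripper's body presses on something with over 40 N, if the wrist force passes 120 N, or if a joint passes its speed limit or range.

## Robot

A 6-joint arm with a two-finger parallel gripper is mounted at the origin on the work surface. World frame = base frame: x ahead of the robot, y to its left, z up, the work surface at z = 0. Lengths are in mm, angles in rad, forces in N, time in s.
With the tool pointing down it reaches from about 375 to 900 mm from the base axis. Payload 3.1 kg.
Tool frame: the origin (TCP) lies at the centre of the arm's flange, where the gripper is bolted on; the fingertips stand 182 mm ahead of it and the grasp point (between the pads) lies 164 mm ahead of it (bot.nose_length is the z of the fingertips in the tool frame, in mm); z points along the fingers, y is the direction in which the jaws open and shut (so a half turn about z gives the same grasp; the last joint's range is limited). The gripper opens to 87 mm and grips with 3 to 60 N. Pads are 19 mm wide; open, the fingers measure 117 mm over their backs; the gripper's body (75 mm by 190 mm) begins 51 mm behind the grasp point.
Start: joints at [1.046, 0.527, 1.433, -0, 1.181, -0.178], TCP at [211.803, 587.995, 404.748] pointing down, gripper open.
Joint ranges: [-3.08, 3.08], [-0.75, 2.2], [0.22, 2.44], [-1.43, 4.57], [0, 2.65], [-2.85, 2.85]. Speed limits (rad/s): [2.79, 2.79, 3.14, 3.14, 3.14, 3.14].

## Interface

Orientations are given as a unit quaternion [w, x, y, z].
In Python, from bench import bot gives the robot as it stands.
- The arm moves only by the tool move_arm, never from a script. Its argument "series" is a list of rows, each a list of 6 numbers: the shift along the world's x, y, z scaled (see below), then the turn, a rotation vector about the world's x, y, z scaled (see below). A call has 1 to 5 rows; each row shifts and turns the commanded pose from where the row before left it; what a row does not reach is not made up. The controller multiplies each number of a shift by 0.04 m and each number of a turn by 0.08 rad. A row lasts 1/10 s, in which the tool goes at most 50 mm and 8.59 degrees, less where a joint would pass 70% of its speed; a pose out of reach is approached as far as the arm can. A call with a number of a shift or a turn outside -1 to 1 is refused whole. A call with a gripper value outside its range is refused whole. "hand" is the closure, from -1 (fully open) to 1 (shut), set as the call begins (left out, the last holds). The fingers move at their own pace and stop on an object; "force" is the grip in N (left out, the last holds). Time passes only in rows, so rows that do not move let the fingers close. It gives the time, the measured TCP pose, the force and the opening at its end, in the units of the state.
- bot.get_obs(): the state, without advancing time (a new reading comes with each control period).
- bot.read_camera(name): name is "side" or "top" or "wrist"; returns a dict with "color" (420x560x3 uint8, red, green, blue), "z_map" (420x560 float32, mm along the optical axis (not along the pixel's ray), 0 where there is no reading), "fx", "fy", "cx", "cy" (pixels), "D" ([k1, k2, p1, p2, k3] as OpenCV has them; the pictures are not rectified), "cam_to_world" (4x4, takes a point from camera to world coordinates). Camera axes: x right, y up, looking along -z (the intrinsics and any distortion apply to the point x, -y, -z); pixel columns grow to the right and rows downward; lengths in mm; the calibration is good to about 2 mm. A picture is of the moment at which its call begins.
- bot.finish_job(): hands the job in, once; it reports no verdict.
Trained networks look in a picture, given as the dict that the camera call returned (one of the last four; its "shot" number tells which), for a name from the list of things; names that differ only in an ending like _2 or _b are one class to them, and where a whole thing is asked for, a point or a joint stands for the part that bears it (a point fixed in the world has none). Each returns a list of dicts, best first, with "score" (0 to 1); they miss things now and then, are a little off and sometimes report something else, mostly with a low value. They report only what shows in the picture. A call takes as long as a camera call.
- bot.boxes_of(picture, target): "centre" ([column, row] in pixels, amid what is visible of it).
- bot.masks_of(picture, target): "mask" (420x560 bool, what is visible of it) and "centre" ([column, row] in pixels, amid what is visible of it).
The state is a dict: "time": time; "joint_positions": joint angles; "joint_vel": joint speeds; "tau": joint torques, N m; "tool_pos": TCP position; "eef_rot": TCP orientation; "contact_force": force on the tool from outside, world axes, zero at the start; "torque": the same for the moment, N m; "grip_width": opening from 0.0 (shut) to 1.0 (fully open).
Only numpy, scipy, OpenCV 4.12 (cv2) and the standard library are available. Lean on these libraries where they do the work, as an engineer would, in place of code of your own. Each camera call takes 0.05 s, during which the arm holds its last target. There are 200 camera calls.

## Working session

There is one attempt and no reset: what is moved stays moved. The work goes in short steps, Python scripts to look and compute and a tool call to move; the robot and the scene stay as the last step left them, time stands still between calls to the robot, and variables do not carry over. Pictures are saved under pics/ and viewed, about 8 in all and at most 12, crops included, and the job is handed in when it is done.

Besides the shell and the picture viewer there is one more tool, called after "Request:" by a JSON object that holds its "name" and its "arguments", one argument or row to a line. move_arm: Moves the arm, as the interface text tells. Shifts and turns lie within -1 to 1; 1 stands for 0.04 m of shift or 0.08 rad of turn. Its arguments: {"type":"object","properties":{"series":{"type":"array"},"hand":{"type":"number"},"force":{"type":"number"}},"required":["series"]}

```bash
ls; mkdir -p pics; cat > h.py <<'E'
import numpy as np, cv2
from bench import bot
def save(p,n): cv2.imwrite(f'pics/{n}.png',p['color'][:,:,::-1])
def world(p,mask=None):
    v,u=np.nonzero((p['z_map']>0)&(mask if mask is not None else True))
    z=p['z_map'][v,u].astype(float)
    K=np.array([[p['fx'],0,p['cx']],[0,p['fy'],p['cy']],[0,0,1.]])
    n=cv2.undistortPoints(np.stack([u,v],1).astype(float)[:,None],K,np.array(p['D'],float))[:,0]
    P=np.stack([n[:,0]*z,-n[:,1]*z,-z,np.ones_like(z)])
    return (np.array(p['cam_to_world'])@P)[:3].T
E
python3 - <<'E'
from h import *
o=bot.get_obs(); print({k:np.round(v,3).tolist() for k,v in o.items()})
ps={}
for c in('top','side'):
    p=bot.read_camera(c); save(p,c+'0'); ps[c]=p
a=np.hstack([ps['top']['color'],ps['side']['color']])
cv2.imwrite('pics/both0.png',cv2.resize(a,(800,300))[:,:,::-1])
for c,p in ps.items():
  print(c,np.round(p['cam_to_world'],2).tolist())
  for t in['pot','lower_pot','carton','board','hex1','bundle','jar']:
    for m in bot.masks_of(p,t)[:2]:
        w=world(p,m['mask'])
        if len(w): print(c,t,round(m['score'],2),np.round(m['centre']),len(w),np.round(np.median(w,0)),np.round(np.percentile(w,2,0)),np.round(np.percentile(w,98,0)))
E
```

```text
pics
{'time': 0.0, 'joint_positions': [1.046, 0.528, 1.434, -0.0, 1.181, -0.179], 'joint_vel': [-0.0, -0.001, 0.0, 0.0, 0.001, -0.001], 'tau': [-0.0, -44.004, -17.659, 0.063, 0.058, -0.0], 'tool_pos': [211.652, 587.718, 403.8], 'eef_rot': [-0.0, 0.172, 0.985, -0.001], 'contact_force': [0.762, 0.704, 0.163], 'torque': [-0.005, 0.017, -0.01], 'grip_width': 0.998}
top [[0.12, 0.97, -0.23, 392.46], [-0.99, 0.11, -0.03, -24.84], [-0.01, 0.23, 0.97, 1056.24], [0.0, 0.0, 0.0, 1.0]]
top pot 0.61 [285. 207.] 2284 [649.  -4.  57.] [581. -88.   6.] [736.  52.  96.]
top lower_pot 0.92 [274. 239.] 1323 [580.  14.  49.] [460. -61.   1.] [656.  63.  62.]
top carton 0.73 [130. 264.] 9842 [482. 319.   5.] [379. 206.   1.] [586. 418.  51.]
top board 0.94 [432. 274.] 4073 [ 539. -337.   12.] [ 467. -411.    7.] [ 613. -264.   16.]
top hex1 0.67 [273. 238.] 1272 [579.  13.  48.] [462. -61.   2.] [644.  62.  62.]
top hex1 0.58 [278. 225.] 15 [597.  -2.  42.] [595. -12.  16.] [604.   2.  48.]
top jar 0.74 [187. 151.] 810 [733. 229.  72.] [713. 205.  -1.] [781. 259.  78.]
side [[-0.97, 0.13, -0.18, 415.25], [-0.22, -0.53, 0.82, 883.88], [0.01, 0.84, 0.55, 708.69], [0.0, 0.0, 0.0, 1.0]]
side pot 0.97 [267. 215.] 1954 [632. -25.  75.] [576. -79.  36.] [735.  57.  94.]
side lower_pot 0.6 [292. 243.] 1736 [574.  37.  43.] [455. -41.  -1.] [675.  67.  60.]
side carton 0.87 [312. 362.] 15151 [478. 315.   5.] [373. 207.   1.] [581. 426.  49.]
side board 0.92 [329. 173.] 1410 [ 535. -324.   11.] [ 460. -406.    2.] [ 612. -257.   14.]
side bundle 0.87 [248. 178.] 667 [ 747. -233.   18.] [ 697. -271.   -0.] [ 809. -216.   23.]
side bundle 0.18 [293. 243.] 1687 [573.  37.  44.] [454. -40.   1.] [675.  67.  60.]
side jar 0.6 [183. 294.] 1360 [732. 254.  49.] [710. 214.  -1.] [763. 266.  76.]
```

View pics/top0.png

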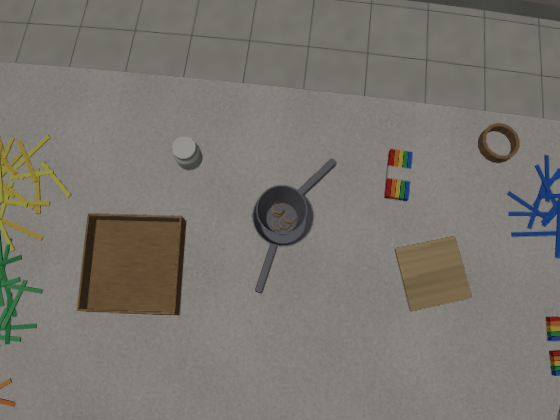

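View pics/side0.png

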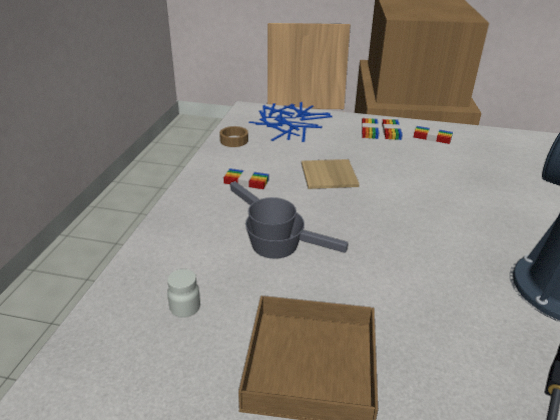

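The top view shows the pots at about (282,214), with handles running to (332,162) and (260,290). The carton is left at (130,264), the board right at (432,274), the jar at (185,150) and the bundle at (399,175). I'll measure the handle heights to see which handle belongs to which pot.

```bash
python3 - <<'E'
from h import *
from scipy.optimize import least_squares
A=[]
for c in('top','side'):
    p=bot.read_camera(c); w=world(p)
    w=w[(w[:,0]>430)&(w[:,0]<790)&(abs(w[:,1])<140)]
    print(c,'table',np.median(w[w[:,2]<15][:,2]))
    A.append(w)
    for n,s in(('far',w[(w[:,0]>672)&(w[:,1]<-45)&(w[:,2]>15)]),('near',w[(w[:,0]<560)&(w[:,2]>15)])):
        d=np.linalg.svd(s-s.mean(0),full_matrices=False)[2][0]
        print(c,n,len(s),s.mean(0).round(1),'z pct',np.percentile(s[:,2],[5,50,90]).round(),'dir',d.round(2),'ext',s.min(0).round(),s.max(0).round())
    r=w[(w[:,2]>86)&(w[:,2]<96)]
    r=r[np.hypot(r[:,0]-640,r[:,1])<70]
    f=least_squares(lambda q:np.hypot(r[:,0]-q[0],r[:,1]-q[1])-q[2],[630,-5,50],loss='soft_l1'); print('rim',len(r),f.x.round(1))
    for t in('carton','board'):
        m=bot.masks_of(p,t)[0]['mask']; q=world(p,m); q=q[q[:,2]>(40 if t=='carton' else 8)]
        print(t,cv2.minAreaRect(q[:,:2].astype(np.float32)))
E
```

```text
top table 0.02083414650087434
top far 315 [712.2 -69.7  91. ] z pct [79. 92. 95.] dir [-0.79  0.61 -0.02] ext [673. -98.  72.] [747. -45.  97.]
top near 453 [508.8  20.8  56.7] z pct [49. 57. 60.] dir [-0.97  0.26 -0.  ] ext [453. -27.  37.] [560.  40.  64.]
rim 396 [625.4   2.7  51.4]
carton ((481.275634765625, 313.10467529296875), (211.224853515625, 212.4970245361328), 5.449617385864258)
board ((540.849853515625, -338.93096923828125), (140.28504943847656, 141.72760009765625), 17.997224807739258)
side table -0.7368840307366327
side far 209 [716.6 -65.6  86.6] z pct [74. 90. 93.] dir [-0.79  0.61  0.03] ext [675. -98.  68.] [745. -45.  95.]
side near 618 [505.4  28.1  50.5] z pct [38. 53. 58.] dir [-0.97  0.24 -0.  ] ext [448. -28.  30.] [560.  44.  62.]
rim 409 [622.8   7.3  51.2]
carton ((477.7261962890625, 314.5792541503906), (211.34756469726562, 214.97360229492188), 5.261637210845947)
board ((539.0261840820312, -336.46783447265625), (142.72750854492188, 146.70526123046875), 17.683549880981445)
```

The far handle is the high one (top at z≈93), so it belongs to the tall pot. It sits on the side away from the robot, running along (0.79,-0.61) from the pot centre at about (624,4). I'll move over there and log joint and pose pairs on the way, so I can fit the kinematics before planning the tip.

```bash
cat > log.py <<'E'
from h import *
import json
o=bot.get_obs(); open('log.jsonl','a').write(json.dumps([list(map(float,o['joint_positions'])),list(map(float,o['tool_pos'])),list(map(float,o['eef_rot']))])+'\n')
print(np.round(o['joint_positions'],3),np.round(o['tool_pos'],1))
E
python3 log.py
```

```text
[ 1.046  0.528  1.433  0.     1.181 -0.179] [211.8 588.  404.7]
```

Request:
{"name": "move_arm", "arguments": {
  "series": [
    [0.71,-0.94,0,0,0,-0.23],
    [0.71,-0.94,0,0,0,-0.23],
    [0.71,-0.94,0,0,0,-0.23],
    [0.71,-0.94,0,0,0,-0.23],
    [0.71,-0.94,0,0,0,-0.23]
  ]
}}

```text
time: 1.6
tool_pos: [354.6, 398.5, 405.0]
eef_rot: [0.0, 0.217, 0.976, 0.0]
contact_force: [0.2, 1.2, 0.1]
grip_width: 1.001
```

```bash
python3 log.py
```

```text
[ 0.634  0.404  1.662 -0.     1.075 -0.499] [354.6 398.5 405. ]
```

Request:
{"name": "move_arm", "arguments": {
  "series": [
    [0.71,-0.94,0,1,0,-0.23],
    [0.71,-0.94,0,1,0,-0.23],
    [0.71,-0.94,0,1,0,-0.23],
    [0.71,-0.94,0,1,0,-0.23],
    [0.71,-0.94,0,1,0,-0.23]
  ]
}}

```text
time: 2.1
tool_pos: [496.7, 210.3, 405.2]
eef_rot: [-0.043, 0.257, 0.945, 0.196]
contact_force: [0.9, 0.4, -1.0]
grip_width: 1.002
```

```bash
python3 log.py
```

```text
[ 0.102  0.4    1.704  0.471  1.025 -1.183] [496.7 210.3 405.2]
```

Request:
{"name": "move_arm", "arguments": {
  "series": [
    [0.71,-0.94,0,-1,0,-0.23],
    [0.71,-0.94,0,-1,0,-0.23],
    [0.71,-0.94,0,-1,0,-0.23],
    [0.71,-0.94,0,-1,0,-0.23],
    [0.71,-0.94,0,-1,0,-0.23]
  ]
}}

```text
time: 2.6
tool_pos: [638.8, 22.2, 405.0]
eef_rot: [0.018, 0.304, 0.952, 0.002]
contact_force: [0.5, 0.7, -1.8]
grip_width: 0.998
```

```bash
python3 log.py
```

```text
[-0.14   0.541  1.407 -0.002  1.157 -1.091] [638.8  22.2 405. ]
```

Request:
{"name": "move_arm", "arguments": {
  "series": [
    [0.71,-0.94,0,0,0,-0.23],
    [0.71,-0.94,0,0,0,-0.23]
  ]
}}

```text
time: 2.8
tool_pos: [695.6, -52.6, 404.8]
eef_rot: [0.018, 0.321, 0.947, 0.004]
contact_force: [0.7, 0.9, -0.2]
grip_width: 0.996
```

```bash
python3 log.py; python3 -c "from h import *;print(bot.get_obs()['eef_rot'])"
```

```text
[-0.236  0.623  1.245  0.004  1.237 -1.154] [695.6 -52.6 404.8]
[0.01782871 0.32124387 0.94682168 0.00363624]
```

```bash
cat > kin.py <<'E'
import numpy as np, json
from scipy.spatial.transform import Rotation as R
from scipy.optimize import least_squares
D=[json.loads(l) for l in open('log.jsonl')]
q2R=lambda q:R.from_quat([q[1],q[2],q[3],q[0]])
def fk(q,k):
    # k: h,a1,L1,off,L2,d6,lat, sign4,sign6
    h,a1,L1,off,L2,d6,lat=k[:7]
    Rr=R.from_euler('z',q[0]); p=np.array([0,0,h])+Rr.apply([a1,lat,0])
    Rr=Rr*R.from_euler('y',q[1]); p=p+Rr.apply([0,0,L1])
    Rr=Rr*R.from_euler('y',q[2]); p=p+Rr.apply([off,0,L2])
    Rr=Rr*R.from_euler('z',S4*q[3])*R.from_euler('y',q[4]); p=p+Rr.apply([0,0,d6])
    return p,Rr*R.from_euler('z',S6*q[5]+k[7])
def res(k):
    o=[]
    for q,p,e in D:
        a,b=fk(q,k); o+=list(a-p)+list(300*(b*q2R(e).inv()).as_rotvec())
    o+=list(0.001*(np.array(k[:7])-k0[:7]))
    return np.array(o)
best=None
k0=[250,0,400,0,400,100,110,0]
for S4 in(1,-1):
  for S6 in(1,-1):
    for z in(0,1.57,3.14,-1.57):
      f=least_squares(res,k0[:7]+[z])
      if best is None or f.cost<best[0]: best=(f.cost,S4,S6,f.x)
cost,S4,S6,K=best
def ik(p,Rt,q0):
    f=least_squares(lambda q:np.r_[fk(q,K)[0]-p,300*(fk(q,K)[1]*Rt.inv()).as_rotvec()],q0)
    return f.x,np.sqrt(2*f.cost)
lo=np.array([-3.08,-.75,.22,-1.43,0,-2.85]);hi=np.array([3.08,2.2,2.44,4.57,2.65,2.85])
E
python3 - <<'E'
from kin import *
print(cost,S4,S6,K.round(2)); print(np.abs(res(K)).max())
Rt=q2R(D[-1][2]); print(Rt.as_matrix().round(3))
from h import *
p=bot.read_camera('wrist'); save(p,'w1')
w=world(p); s=w[(w[:,2]>80)&(w[:,2]<97)&(w[:,0]>672)&(w[:,0]<760)&(w[:,1]<-40)&(w[:,1]>-120)]
print(len(s), s.mean(0).round(1) if len(s) else 0, np.linalg.svd(s-s.mean(0),full_matrices=False)[2][0].round(3), s.min(0).round(),s.max(0).round())
r=w[(w[:,2]>86)&(w[:,2]<98)&(np.hypot(w[:,0]-625,w[:,1]-4)<60)]
if len(r): print('rim',len(r),least_squares(lambda q:np.hypot(r[:,0]-q[0],r[:,1]-q[1])-q[2],[630,-5,50],loss='soft_l1').x.round(1))
E
```

```text
0.02477875180264117 1 1 [2.7427e+02 4.0000e-02 5.8795e+02 1.1414e+02 3.9170e+02 1.2326e+02
 1.1100e+02 1.5700e+00]
0.18795498284309817
[[-0.793  0.608  0.036]
 [ 0.608  0.794 -0.005]
 [-0.031  0.018 -0.999]]
1086 [707.9 -65.4  93.2] [ 0.784 -0.62  -0.003] [672. -97.  89.] [744. -40.  96.]
rim 2567 [621.3   5.   50.3]
```

View pics/w1.png

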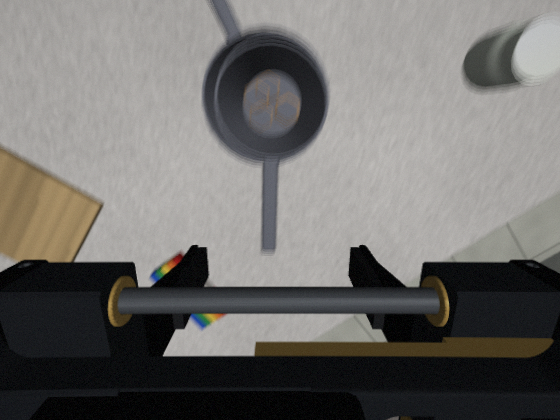

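The fitted kinematics match to within 0.2 mm. The wrist view shows the tall pot at (268,95), with its handle running down the picture to (268,250) between the fingers. I'll search for a feasible pour: handle yaw, tilt axis, joint limits and clearances.

```bash
cat > plan.py <<'E'
from kin import *
G=np.array([-95,0,77.]); C=np.array([480,314.])
# tool frame in pot frame: tool z=-pot z; tool x along pot +x ; tool y = -pot y
def toolpose(Rp,rim):
    base=rim-Rp.apply([0,0,90]); Rt=Rp*R.from_euler('x',np.pi)
    return base+Rp.apply(G)-Rt.apply([0,0,164]),Rt
box=np.array([[x,y,z] for x in(-37.5,37.5) for y in(-95,95) for z in(0,113)])
def lowest(p,Rt):
    b=(Rt.apply(box)+p)[:,2].min(); wc=p-Rt.apply([0,0,123]); return min(b,p[2]-45,wc[2]-65)
def run(psi,beta,th1,zrim,out,n=14):
    "psi: yaw of pot x; beta: world yaw of direction the mouth tips to"
    ax=np.array([-np.sin(beta),np.cos(beta),0]); d=np.array([np.cos(beta),np.sin(beta),0])
    qs=[];q=None;m=9;lw=999
    for i,th in enumerate(np.linspace(0,th1,n+1)):
        f=th/th1
        rim=np.r_[C,zrim]-d*out*f
        Rp=R.from_rotvec(ax*th)*R.from_euler('z',psi)
        p,Rt=toolpose(Rp,rim)
        if q is None:
            best=None
            for j6 in(-2,-1,0,1,2):
                s,e=ik(p,Rt,[.4,.4,1.5,0,1.2,j6])
                if e<1 and (s>lo).all() and (s<hi).all(): best=s if best is None or abs(s[5])<abs(best[5]) else best
            if best is None: return None
            q=best
        else:
            s,e=ik(p,Rt,q)
            if e>1 or np.abs(s-q).max()>1.0: return None
            q=s
        mm=min((q-lo).min(),(hi-q).min())
        # j5 lower limit margin too
        if mm<0.05: return None
        m=min(m,mm); lw=min(lw,lowest(p,Rt)); qs.append((p,Rt,q))
    return m,lw,qs
E
cat > s.py <<'E'
from plan import *
out=[]
for psi in np.arange(-180,180,20):
  for beta in np.arange(-180,180,30):
    r=run(np.radians(psi),np.radians(beta),np.radians(130),160,40)
    if r: 
      js=np.array([x[2] for x in r[2]]); out.append((r[1],r[0],psi,beta,np.abs(np.diff(js,axis=0)).max(),js[0].round(2),js[-1].round(2)))
out.sort(key=lambda x:-x[0]); print(len(out))
for o in out[:14]: print(*[np.round(x,2) for x in o])
E
time python3 s.py
```

```text
48
-25.38 0.29 -20 -60 0.22 [ 0.51  0.53  1.78 -0.    0.83  2.43] [-0.03  1.27  1.66  1.19  2.36  1.13]
-34.35 0.05 20 -30 0.17 [ 0.39  0.49  1.88 -0.    0.78  1.61] [0.06 1.3  1.4  0.95 2.6  1.17]
-34.35 0.12 40 90 0.21 [ 0.32  0.49  1.88 -0.    0.77  1.19] [ 0.74  1.3   1.34 -1.31  2.52  1.8 ]
-44.74 0.32 0 -60 0.23 [ 0.46  0.5   1.84 -0.    0.8   2.03] [-0.02  1.31  1.7   1.13  2.33  0.68]
-56.23 0.29 -20 -90 0.32 [ 0.51  0.53  1.78 -0.    0.83  2.43] [0.03 1.4  1.93 1.44 2.26 0.1 ]
-56.23 0.1 40 -30 0.16 [ 0.32  0.49  1.88 -0.    0.77  1.19] [0.05 1.33 1.44 0.85 2.55 0.71]
-56.23 0.16 20 90 0.2 [ 0.39  0.49  1.88 -0.    0.78  1.61] [ 0.74  1.33  1.38 -1.22  2.49  2.26]
-68.49 0.35 20 -60 0.24 [ 0.39  0.49  1.88 -0.    0.78  1.61] [-0.    1.36  1.71  1.1   2.3   0.26]
-68.49 0.18 -140 -60 0.18 [ 0.43  0.69  1.4  -0.    1.05 -1.84] [ 0.14  1.37  1.25  1.68  2.35 -2.61]
-81.12 0.27 0 -90 0.34 [ 0.46  0.5   1.84 -0.    0.8   2.03] [ 0.08  1.45  1.89  1.49  2.27 -0.25]
-81.12 0.14 60 -30 0.15 [ 0.26  0.5   1.86 -0.    0.79  0.79] [0.06 1.37 1.46 0.8  2.51 0.29]
-81.12 0.06 -180 -90 0.22 [ 0.33  0.68  1.43  0.    1.03 -1.24] [ 0.06  1.37  1.47  1.86  2.22 -2.77]
-81.12 0.15 0 90 0.19 [ 0.46  0.5   1.84 -0.    0.8   2.03] [ 0.72  1.37  1.41 -1.17  2.47  2.7 ]
-81.12 0.09 -120 -30 0.16 [ 0.48  0.68  1.42  0.    1.04 -2.14] [ 0.28  1.42  1.05  1.54  2.56 -2.2 ]
real	1m28.300s
user	1m28.590s
sys	0m0.192s
```

```bash
cat > s.py <<'E'
import plan; from plan import *
from multiprocessing import Pool
def mk(dl):
    def toolpose(Rp,rim):
        base=rim-Rp.apply([0,0,90]); Rt=Rp*R.from_euler('x',np.pi)*R.from_euler('y',-dl)  # tool z leans to pot +x for sign chosen
        return base+Rp.apply(G)-Rt.apply([0,0,164]),Rt
    return toolpose
def job(a):
    dl,psi,db=a
    plan.toolpose=mk(np.radians(dl))
    r=run(np.radians(psi),np.radians(psi+db),np.radians(120),170,30,10)
    if not r: return None
    js=np.array([x[2] for x in r[2]])
    return (r[1],r[0],dl,psi,db,np.abs(np.diff(js,axis=0)).max(),js[0].round(2),js[-1].round(2),r[2][-1][0].round())
if __name__=='__main__':
    Rt=R.from_euler('x',np.pi)*R.from_euler('y',-.5); print('tool z in pot frame, dl>0:',Rt.apply([0,0,1]).round(2))
    A=[(d,p,b) for d in(-35,-20,0,20,35) for p in range(-180,180,30) for b in(-90,-60,-30,0,30,60,90)]
    with Pool() as P: o=[x for x in P.map(job,A,4) if x]
    o.sort(key=lambda x:-x[0]); print(len(o))
    for x in o[:16]: print(*[np.round(y,2) for y in x])
E
nproc; time OMP_NUM_THREADS=1 python3 s.py
```

```text
4
tool z in pot frame, dl>0: [-0.48 -0.   -0.88]
70
177.27 0.41 -35 90 0 0.33 [-0.12  0.57  1.9   0.79  0.93 -0.69] [ 0.76  1.    1.13 -1.02  2.13  0.76] [480. 484. 273.]
177.27 0.17 -35 120 0 0.24 [-0.04  0.69  1.56  0.53  1.29 -0.82] [ 0.87  0.89  1.48 -1.26  1.74  0.84] [395. 461. 273.]
177.27 0.16 -35 60 0 0.76 [-0.06  0.49  2.2   1.32  0.56 -0.73] [ 0.6   1.1   0.88 -0.78  2.49  0.87] [565. 461. 273.]
173.87 0.24 -35 60 30 0.73 [-0.06  0.49  2.2   1.32  0.56 -0.73] [ 0.87  0.96  1.4  -1.12  1.95  1.33] [385. 471. 251.]
173.87 0.28 -35 120 -30 0.22 [-0.04  0.69  1.56  0.53  1.29 -0.82] [ 0.64  1.14  0.87 -1.04  2.37  0.23] [575. 471. 251.]
173.87 0.22 -35 150 -30 0.18 [ 0.1   0.82  1.24  0.34  1.6  -1.03] [ 0.79  1.04  1.15 -1.21  2.    0.26] [483. 497. 251.]
143.94 0.23 -20 90 0 0.33 [ 0.02  0.51  1.85  0.48  0.83 -0.32] [ 0.75  1.1   1.13 -1.2   2.26  0.73] [480. 482. 230.]
121.52 0.16 -20 120 -30 0.23 [ 0.06  0.62  1.6   0.35  1.11 -0.65] [ 0.66  1.19  0.94 -1.27  2.39  0.14] [556. 472. 213.]
121.52 0.23 -20 60 30 0.54 [0.09 0.44 2.05 0.59 0.52 0.12] [ 0.84  1.08  1.33 -1.2   
[... 187 characters left out ...]
2.12 0.27 0.28 1.11] [ 0.71  1.17  1.01 -1.    2.53  1.25] [493. 488. 213.]
95.89 0.11 -35 -180 -60 0.15 [ 0.26  0.92  1.    0.15  1.82 -1.32] [ 0.71  1.23  0.88 -1.32  2.26 -0.29] [561. 502. 191.]
95.89 0.24 -35 60 -60 0.56 [-0.06  0.49  2.2   1.32  0.56 -0.73] [-0.03  1.11  1.3   0.72  2.35  1.17] [602. 150. 191.]
95.89 0.06 -35 150 -60 0.2 [ 0.1   0.82  1.24  0.34  1.6  -1.03] [ 0.53  1.3   0.67 -1.2   2.59 -0.34] [644. 436. 191.]
60.29 0.2 -20 30 60 0.63 [0.31 0.41 2.12 0.27 0.28 1.11] [ 0.88  1.14  1.49 -1.23  2.13  1.97] [349. 444. 165.]
60.29 0.09 -20 60 -60 0.29 [0.09 0.44 2.05 0.59 0.52 0.12] [0.05 1.19 1.21 0.66 2.56 1.11] [610. 183. 165.]
real	0m42.780s
user	2m40.096s
sys	0m0.336s
```

```bash
cat > go.py <<'E'
import plan; from plan import *
DL=np.radians(-30)
def toolpose(Rp,rim):
    base=rim-Rp.apply([0,0,90]); Rt=Rp*R.from_euler('x',np.pi)*R.from_euler('y',-DL)
    return base+Rp.apply(G)-Rt.apply([0,0,164]),Rt
plan.toolpose=toolpose
def obs():
    from h import bot
    o=bot.get_obs(); return np.array(o['joint_positions']),np.array(o['tool_pos']),q2R(o['eef_rot'])
def delta(p,Rt):
    q,p0,R0=obs(); d=(p-p0)/40; r=(Rt*R0.inv()).as_rotvec()/.08
    print('shift units',d.round(2),'turn units',r.round(2),'target TCP',p.round(1)); s,e=ik(p,Rt,q); print('ik',s.round(2),'err',round(e,2),'margin',min((s-lo).min(),(hi-s).min()).round(2))
E
python3 - <<'E'
from go import *
pc=np.array([623,3.5,5.]); psi=np.arctan2(.627,-.779); print(np.degrees(psi))
delta(*toolpose(R.from_euler('z',psi),pc+[0,0,90]))
for ps in(100,110,120):
  for b in(85,95):
    r=run(np.radians(ps),np.radians(b),np.radians(130),155,35,13)
    if r: print(ps,b,r[0].round(2),r[1].round(),[x[2].round(2).tolist() for x in (r[2][0],r[2][-1])])
for ps in(110,130,148):
    p,Rt=toolpose(R.from_euler('z',np.radians(ps)),np.array([540,-337.5,102])); s,e=ik(p,Rt,[-.5,.8,1.3,.3,1.6,-1]); print(ps,p.round(),s.round(2),round(e,2),min((s-lo).min(),(hi-s).min()).round(2))
E
```

```text
141.1701750950296
shift units [ 1.53 -1.2  -4.52] turn units [ 4.21  5.68 -0.16] target TCP [ 760.9 -107.5  224. ]
ik [-0.31  1.01  0.96  0.18  1.67 -1.24] err 0.0 margin 0.74
100 85 0.23 115.0 [[-0.06, 0.61, 1.79, 0.63, 0.98, -0.66], [0.68, 1.2, 0.93, -1.18, 2.42, 0.45]]
100 95 0.21 121.0 [[-0.06, 0.61, 1.79, 0.63, 0.98, -0.66], [0.77, 1.14, 1.11, -1.22, 2.24, 0.67]]
110 85 0.17 104.0 [[-0.04, 0.65, 1.69, 0.55, 1.09, -0.72], [0.64, 1.24, 0.86, -1.21, 2.48, 0.26]]
110 95 0.2 115.0 [[-0.04, 0.65, 1.69, 0.55, 1.09, -0.72], [0.73, 1.17, 1.02, -1.23, 2.3, 0.48]]
120 85 0.11 88.0 [[-0.01, 0.68, 1.58, 0.48, 1.2, -0.78], [0.6, 1.28, 0.79, -1.25, 2.54, 0.07]]
120 95 0.18 104.0 [[-0.01, 0.68, 1.58, 0.48, 1.2, -0.78], [0.69, 1.21, 0.94, -1.25, 2.37, 0.29]]
110 [ 601. -504.  231.] [-0.87  1.02  0.9   0.18  1.71 -1.24] 0.0 0.68
130 [ 654. -473.  231.] [-0.77  1.07  0.78  0.05  1.81 -1.47] 0.0 0.56
148 [ 690. -431.  231.] [-0.69  1.08  0.75 -0.07  1.83 -1.7 ] 0.0 0.53
```

Request:
{"name": "move_arm", "arguments": {
  "series": [
    [0.22,-0.17,0,0.6,0.81,-0.02],
    [0.22,-0.17,0,0.6,0.81,-0.02],
    [0.22,-0.17,0,0.6,0.81,-0.02],
    [0.22,-0.17,0,0.6,0.81,-0.02],
    [0.22,-0.17,0,0.6,0.81,-0.02]
  ]
}}

```text
time: 3.35
tool_pos: [738.9, -85.4, 404.7]
eef_rot: [-0.175, 0.321, 0.929, 0.065]
contact_force: [-0.7, 0.2, -0.8]
grip_width: 0.999
```

Request:
{"name": "move_arm", "arguments": {
  "series": [
    [0.22,-0.17,-0.7,0.6,0.81,-0.02],
    [0.22,-0.17,-0.7,0.6,0.81,-0.02],
    [0,0,-0.7,0,0,0],
    [0,0,-0.7,0,0,0]
  ]
}}

```text
time: 3.75
tool_pos: [756.3, -99.2, 290.9]
eef_rot: [-0.248, 0.318, 0.911, 0.089]
contact_force: [-0.6, 0.6, 0.4]
grip_width: 0.997
```

```bash
python3 - <<'E'
from go import *
from h import bot,save,world
p=bot.read_camera('wrist'); save(p,'w2')
delta(*toolpose(R.from_euler('z',np.radians(141.17)),np.array([623,3.5,95])))
w=world(p); s=w[(w[:,2]>80)&(w[:,2]<97)&(w[:,0]>680)&(w[:,0]<760)&(w[:,1]<-40)&(w[:,1]>-120)]
if len(s)>20: print(len(s), s.mean(0).round(1), np.linalg.svd(s-s.mean(0),full_matrices=False)[2][0].round(3))
E
```

```text
shift units [ 0.15 -0.22 -1.52] turn units [-0.13 -0.16 -0.07] target TCP [ 760.9 -107.5  224. ]
ik [-0.31  1.01  0.96  0.18  1.67 -1.24] err 0.0 margin 0.74
1024 [703.8 -61.5  93.3] [ 0.768 -0.64  -0.005]
```

View pics/w2.png

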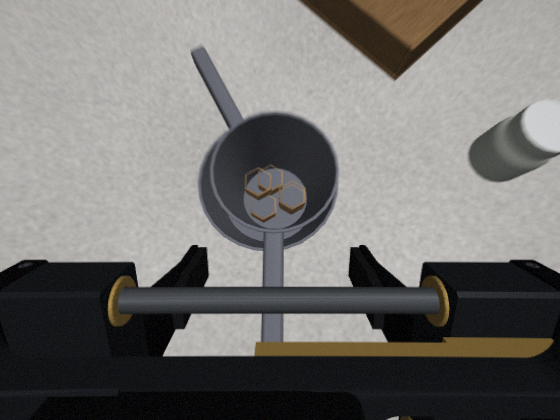

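The handle at (272,270) lies centred between the fingers. I'll descend and grip.

Request:
{"name": "move_arm", "arguments": {
  "series": [
    [0.05,-0.07,-0.5,-0.04,-0.05,-0.02],
    [0.05,-0.07,-0.5,-0.04,-0.05,-0.02],
    [0.05,-0.07,-0.5,-0.04,-0.05,-0.02]
  ]
}}

```text
time: 4.1
tool_pos: [762.4, -107.2, 232.3]
eef_rot: [-0.24, 0.32, 0.912, 0.087]
contact_force: [-0.1, -0.3, 0.2]
grip_width: 0.998
```

Request:
{"name": "move_arm", "arguments": {
  "series": [
    [0,0,0,0,0,0],
    [0,0,0,0,0,0],
    [0,0,0,0,0,0],
    [0,0,0,0,0,0],
    [0,0,0,0,0,0]
  ],
  "hand": 1,
  "force": 55
}}

```text
time: 4.6
tool_pos: [762.5, -107.1, 234.0]
eef_rot: [-0.24, 0.32, 0.912, 0.087]
contact_force: [0.3, -0.2, -0.3]
grip_width: 0.63
```

Request:
{"name": "move_arm", "arguments": {
  "series": [
    [0,0,0,0,0,0],
    [0,0,0,0,0,0],
    [0,0,0,0,0,0],
    [0,0,0.1,0,0,0],
    [0,0,0.15,0,0,0]
  ]
}}

```text
time: 5.1
tool_pos: [762.0, -107.2, 242.6]
eef_rot: [-0.241, 0.32, 0.912, 0.086]
contact_force: [-1.0, -1.6, -2.4]
grip_width: 0.177
```

The grip caught about 9 mm too high on the handle, so I'll set the pot back and regrip lower.

Request:
{"name": "move_arm", "arguments": {
  "series": [
    [0,0,-0.1,0,0,0],
    [0,0,-0.12,0,0,0],
    [0,0,0,0,0,0]
  ]
}}

```text
time: 5.4
tool_pos: [764.1, -108.8, 238.8]
eef_rot: [-0.237, 0.32, 0.913, 0.087]
contact_force: [4.4, -3.5, 13.0]
grip_width: 0.174
```

Request:
{"name": "move_arm", "arguments": {
  "series": [
    [0,0,0,0,0,0],
    [0,0,0,0,0,0],
    [0,0,0,0,0,0]
  ],
  "hand": 0
}}

```text
time: 5.7
tool_pos: [761.9, -107.0, 233.2]
eef_rot: [-0.242, 0.32, 0.912, 0.087]
contact_force: [0.1, -0.1, 0.1]
grip_width: 0.37
```

Request:
{"name": "move_arm", "arguments": {
  "series": [
    [0,0,-0.1,0,0,0],
    [0,0,-0.1,0,0,0],
    [0,0,0,0,0,0]
  ]
}}

```text
time: 6.0
tool_pos: [761.8, -107.0, 224.3]
eef_rot: [-0.242, 0.32, 0.912, 0.087]
contact_force: [-0.5, -0.0, 0.1]
grip_width: 0.491
```

```bash
python3 - <<'E'
from go import *
delta(*toolpose(R.from_euler('z',np.radians(141.17)),np.array([623,3.5,95])))
E
```

```text
shift units [-0.02 -0.01 -0.01] turn units [ 0.    0.06 -0.02] target TCP [ 760.9 -107.5  224. ]
ik [-0.31  1.01  0.96  0.18  1.67 -1.24] err 0.0 margin 0.74
```

Request:
{"name": "move_arm", "arguments": {
  "series": [
    [0,0,0,0,0,0],
    [0,0,0,0,0,0],
    [0,0,0,0,0,0],
    [0,0,0,0,0,0],
    [0,0,0,0,0,0]
  ],
  "hand": 1,
  "force": 60
}}

```text
time: 6.5
tool_pos: [762.3, -107.2, 226.1]
eef_rot: [-0.241, 0.32, 0.912, 0.087]
contact_force: [0.3, 0.6, 0.7]
grip_width: 0.178
```

Request:
{"name": "move_arm", "arguments": {
  "series": [
    [0,0,0.15,0,0,0],
    [0,0,0.3,0,0,0],
    [0,0,0.5,0,0,0],
    [0,0,0.5,0,0,0],
    [0,0,0.5,0,0,0]
  ]
}}

```text
time: 7.0
tool_pos: [762.4, -107.3, 307.0]
eef_rot: [-0.24, 0.32, 0.912, 0.087]
contact_force: [0.6, -0.6, -1.1]
grip_width: 0.18
```

Request:
{"name": "move_arm", "arguments": {
  "series": [
    [0,0,0.5,0,0,0],
    [0,0,0.5,0,0,0],
    [0,0,0.5,0,0,0],
    [0,0,0.3,0,0,0],
    [0,0,0,0,0,0]
  ]
}}

```text
time: 7.5
tool_pos: [762.5, -107.3, 380.3]
eef_rot: [-0.238, 0.32, 0.913, 0.087]
contact_force: [0.7, -0.4, -1.8]
grip_width: 0.176
```

```bash
cat > potcheck.py <<'E'
import sys
from go import *
from h import *
n=sys.argv[1]
ims=[bot.read_camera(c) for c in('side','wrist')]
cv2.imwrite(f'pics/{n}.png',cv2.resize(np.hstack([p['color'] for p in ims]),(800,300))[:,:,::-1])
p=ims[1]; q,p0,R0=obs()
w=world(p); Rp=R0*(R.from_euler('x',np.pi)*R.from_euler('y',-DL)).inv()
base=p0+R0.apply([0,0,164])-Rp.apply(G)
l=Rp.inv().apply(w-base)  # pot frame points
r=l[(np.hypot(l[:,0],l[:,1])<70)&(abs(np.hypot(l[:,0],l[:,1])-51)<10)&(l[:,2]>70)&(l[:,2]<110)]
top=r[r[:,2]>np.percentile(r[:,2],60)] if len(r) else r
if len(top)>30:
    A=np.c_[top[:,:2],np.ones(len(top))]; c=np.linalg.lstsq(A,top[:,2],rcond=None)[0]; print('rim plane in nominal pot frame z=ax+by+c',c.round(3),len(top))
print('base',base.round(1),'rot',Rp.as_euler('zyx',degrees=True).round(1))
ins=l[(np.hypot(l[:,0],l[:,1])<30)&(l[:,2]>0)&(l[:,2]<70)]; print('inside pts',len(ins),np.percentile(ins[:,2],[5,50,95]).round() if len(ins) else '')
E
python3 potcheck.py c1
```

```text
rim plane in nominal pot frame z=ax+by+c [2.0000e-03 1.0000e-03 8.9641e+01] 3784
base [625.7   3.3 156.1] rot [ 1.413e+02 -5.000e-01 -1.000e-01]
inside pts 3060 [ 4.  6. 41.]
```

View pics/c1.png

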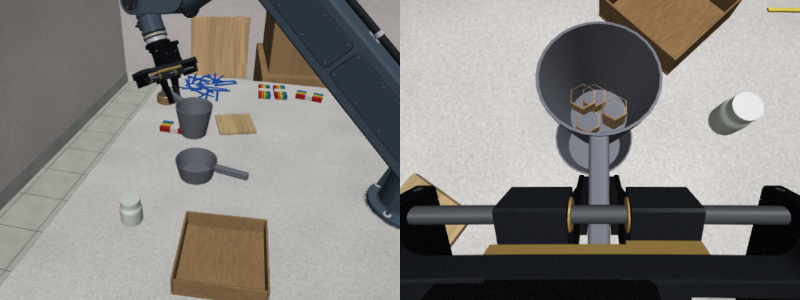

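The grip holds with no slip: the rim plane is level and the blocks are inside at (598,108) in the right half. Next is the carry to the carton.

```bash
cat > tilt.py <<'E'
from go import *
N=28; B=np.radians(90); TH=.08*N
d=np.array([0,1.,0]); ax=np.array([-1.,0,0])
def wp(i):
    f=i/N; rim=np.array([480,314,205-45*f])-d*35*f
    return toolpose(R.from_rotvec(ax*.08*i)*R.from_euler('z',np.radians(110)),rim)
E
python3 - <<'E'
from tilt import *
p,Rt=wp(0); delta(p,Rt)
q=ik(p,Rt,obs()[0])[0]; pp=p
for i in range(1,N+1):
    p,Rt=wp(i); s,e=ik(p,Rt,q); st=(p-pp)/40
    print(i,st.round(2),'dq',np.abs(s-q).max().round(2),'m',min((s-lo).min(),(hi-s).min()).round(2),'e',round(e,1)) ; q=s;pp=p
E
```

```text
shift units [-5.54  6.37 -1.06] turn units [ 0.04  0.09 -6.82] target TCP [540.5 147.7 334. ]
ik [-0.04  0.57  1.66  0.52  1.18 -0.65] err 0.0 margin 0.78
1 [0.   0.24 0.28] dq 0.09 m 0.8 e 0.0
2 [0.   0.26 0.26] dq 0.09 m 0.83 e 0.0
3 [0.   0.29 0.23] dq 0.09 m 0.85 e 0.0
4 [0.   0.31 0.21] dq 0.09 m 0.87 e 0.0
5 [0.   0.33 0.18] dq 0.08 m 0.9 e 0.0
6 [0.   0.34 0.15] dq 0.08 m 0.93 e 0.0
7 [0.   0.36 0.12] dq 0.07 m 0.95 e 0.0
8 [0.   0.37 0.09] dq 0.07 m 0.98 e 0.0
9 [-0.    0.38  0.06] dq 0.07 m 1.01 e 0.0
10 [0.   0.38 0.02] dq 0.06 m 1.04 e 0.0
11 [ 0.    0.39 -0.01] dq 0.06 m 1.07 e 0.0
12 [ 0.    0.39 -0.04] dq 0.06 m 1.09 e 0.0
13 [ 0.    0.39 -0.08] dq 0.06 m 1.03 e 0.0
14 [ 0.    0.38 -0.11] dq 0.06 m 0.98 e 0.0
15 [ 0.    0.38 -0.14] dq 0.06 m 0.93 e 0.0
16 [ 0.    0.37 -0.18] dq 0.06 m 0.87 e 0.0
17 [ 0.    0.35 -0.21] dq 0.06 m 0.82 e 0.0
18 [ 0.    0.34 -0.24] dq 0.06 m 0.76 e 0.0
19 [ 0.    0.32 -0.27] dq 0.06 m 0.71 e 0.0
20 [ 0.    0.3  -0.29] dq 0.05 m 0.65 e 0.0
21 [-0.    0.28 -0.32] dq 0.05 m 0.6 e 0.0
22 [ 0.    0.26 -0.34] dq 0.05 m 0.55 e 0.0
23 [-0.    0.23 -0.37] dq 0.05 m 0.5 e 0.0
24 [ 0.    0.21 -0.39] dq 0.05 m 0.45 e 0.0
25 [ 0.    0.18 -0.41] dq 0.06 m 0.4 e 0.0
26 [ 0.    0.15 -0.42] dq 0.06 m 0.36 e 0.0
27 [ 0.    0.12 -0.43] dq 0.06 m 0.3 e 0.0
28 [ 0.    0.09 -0.44] dq 0.06 m 0.24 e 0.0
```

Request:
{"name": "move_arm", "arguments": {
  "series": [
    [-0.37,0.42,0,0,0,-0.45],
    [-0.37,0.42,0,0,0,-0.45],
    [-0.37,0.42,0,0,0,-0.45],
    [-0.37,0.42,0,0,0,-0.45],
    [-0.37,0.42,0,0,0,-0.45]
  ]
}}

```text
time: 8.1
tool_pos: [687.2, -22.6, 374.3]
eef_rot: [-0.233, 0.402, 0.879, 0.108]
contact_force: [0.5, 0.2, -1.6]
grip_width: 0.18
```

Request:
{"name": "move_arm", "arguments": {
  "series": [
    [-0.37,0.42,-0.1,0,0,-0.45],
    [-0.37,0.42,-0.1,0,0,-0.45],
    [-0.37,0.42,-0.1,0,0,-0.45],
    [-0.37,0.42,-0.1,0,0,-0.45],
    [-0.37,0.42,-0.1,0,0,-0.45]
  ]
}}

```text
time: 8.6
tool_pos: [613.1, 61.4, 354.5]
eef_rot: [-0.223, 0.479, 0.839, 0.128]
contact_force: [0.2, 0.8, -1.9]
grip_width: 0.18
```

Request:
{"name": "move_arm", "arguments": {
  "series": [
    [-0.37,0.42,-0.1,0,0,-0.45],
    [-0.37,0.42,-0.1,0,0,-0.45],
    [-0.37,0.42,-0.1,0,0,-0.45],
    [-0.37,0.42,-0.1,0,0,-0.45],
    [-0.37,0.42,-0.1,0,0,-0.45]
  ]
}}

```text
time: 9.1
tool_pos: [539.0, 145.3, 334.7]
eef_rot: [-0.21, 0.553, 0.793, 0.147]
contact_force: [1.1, -0.0, -1.9]
grip_width: 0.179
```

```bash
python3 -c "
from tilt import *
delta(*wp(0))"; python3 potcheck.py c2
```

```text
shift units [ 0.04  0.06 -0.02] turn units [ 0.06  0.03 -0.06] target TCP [540.5 147.7 334. ]
ik [-0.04  0.57  1.66  0.52  1.18 -0.65] err 0.0 margin 0.78
rim plane in nominal pot frame z=ax+by+c [4.0000e-03 3.0000e-03 8.8544e+01] 3729
base [474.6 311.4 114.8] rot [ 1.105e+02  1.000e-01 -2.000e-01]
inside pts 2884 [ 3.  5. 40.]
```

Everything is in place, so I'll tip in steps.

Request:
{"name": "move_arm", "arguments": {
  "series": [
    [0.04,0.25,0.28,-1,0,0],
    [0,0.27,0.26,-1,0,0],
    [0,0.29,0.23,-1,0,0],
    [0,0.31,0.21,-1,0,0],
    [0,0.33,0.18,-1,0,0]
  ]
}}

```text
time: 9.7
tool_pos: [542.4, 202.5, 382.4]
eef_rot: [-0.094, 0.583, 0.807, -0.015]
contact_force: [0.3, 0.2, -2.2]
grip_width: 0.174
```

Request:
{"name": "move_arm", "arguments": {
  "series": [
    [0,0.34,0.15,-1,0,0],
    [0,0.36,0.12,-1,0,0],
    [0,0.37,0.09,-1,0,0],
    [0,0.38,0.06,-1,0,0],
    [0,0.38,0.02,-1,0,0]
  ]
}}

```text
time: 10.2
tool_pos: [542.4, 276.1, 399.8]
eef_rot: [0.023, 0.59, 0.788, -0.175]
contact_force: [0.3, -0.1, -2.0]
grip_width: 0.179
```

Request:
{"name": "move_arm", "arguments": {
  "series": [
    [0,0.39,-0.01,-1,0,0],
    [0,0.39,-0.04,-1,0,0],
    [0,0.39,-0.08,-1,0,0],
    [0,0.38,-0.11,-1,0,0],
    [0,0.38,-0.14,-1,0,0]
  ]
}}

```text
time: 10.7
tool_pos: [542.5, 353.5, 384.0]
eef_rot: [0.139, 0.574, 0.738, -0.328]
contact_force: [-0.4, 0.2, -2.1]
grip_width: 0.175
```

```bash
python3 -c "
from tilt import *
delta(*wp(15))"
```

```text
shift units [-0.05  0.04 -0.03] turn units [ 0.09 -0.05 -0.08] target TCP [540.5 355.2 382.7]
ik [ 0.5   0.7   1.25 -0.5   1.72  0.32] err 0.0 margin 0.93
```

Request:
{"name": "move_arm", "arguments": {
  "series": [
    [0,0.37,-0.18,-1,0,0],
    [0,0.35,-0.21,-1,0,0],
    [0,0.34,-0.24,-1,0,0],
    [0,0.32,-0.27,-1,0,0],
    [0,0.3,-0.29,-1,0,0]
  ]
}}

```text
time: 11.2
tool_pos: [542.5, 420.8, 335.8]
eef_rot: [0.25, 0.534, 0.658, -0.468]
contact_force: [-0.4, 0.3, -2.4]
grip_width: 0.178
```

Request:
{"name": "move_arm", "arguments": {
  "series": [
    [0,0.28,-0.32,-1,0,0],
    [0,0.26,-0.34,-1,0,0],
    [0,0.23,-0.37,-1,0,0],
    [0,0.21,-0.39,-1,0,0],
    [0,0.18,-0.41,-1,0,0]
  ]
}}

```text
time: 11.7
tool_pos: [542.5, 466.9, 262.3]
eef_rot: [-0.351, -0.474, -0.552, 0.589]
contact_force: [-0.1, -0.1, -2.6]
grip_width: 0.18
```

Request:
{"name": "move_arm", "arguments": {
  "series": [
    [0,0.15,-0.42,-1,0,0],
    [0,0.12,-0.43,-1,0,0],
    [0,0.09,-0.44,-1,0,0],
    [0,0,0,0,0,0],
    [0,0,0,0,0,0]
  ]
}}

```text
time: 12.2
tool_pos: [542.3, 480.8, 211.2]
eef_rot: [-0.405, -0.429, -0.479, 0.65]
contact_force: [-0.3, 0.5, -1.1]
grip_width: 0.178
```

Request:
{"name": "move_arm", "arguments": {
  "series": [
    [0,0,0,0,0,0],
    [0,0,0,0,0,0],
    [0,0,0,0,0,0],
    [0,0,0,0,0,0],
    [0,0,0,0,0,0]
  ]
}}

```text
time: 12.7
tool_pos: [541.8, 481.2, 213.0]
eef_rot: [-0.406, -0.429, -0.479, 0.65]
contact_force: [-0.4, -0.1, -2.4]
grip_width: 0.177
```

```bash
python3 -c "
from tilt import *
delta(*wp(28))
from h import *
ims=[bot.read_camera(c) for c in('side','top')]
cv2.imwrite('pics/c3.png',np.hstack([ims[0]['color'][180:,180:580],ims[1]['color'][180:,:400]])[:,:,::-1])
for p in ims: print([(round(m['score'],2),m['centre'].round() if hasattr(m['centre'],'round') else m['centre']) for m in bot.boxes_of(p,'hex1')])"
```

```text
shift units [-0.03  0.05 -0.06] turn units [ 0.05 -0.09 -0.01] target TCP [540.5 483.4 210.4]
ik [ 0.69  1.19  0.94 -1.19  2.38  0.37] err 0.0 margin 0.24
[]
[]
```

View pics/c3.png

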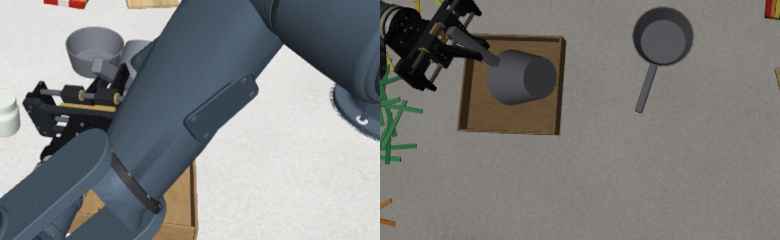

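The carton is hidden by the pot and arm, so I'll give a small shake, then tip back up and look inside both.

Request:
{"name": "move_arm", "arguments": {
  "series": [
    [0.3,0,0,0,0,0],
    [-0.3,0,0,0,0,0],
    [0.3,0,0,0,0,0],
    [-0.3,0,0,0,0,0],
    [0,0,0,0,0,0]
  ]
}}

```text
time: 13.4
tool_pos: [541.0, 481.4, 212.1]
eef_rot: [-0.406, -0.428, -0.479, 0.651]
contact_force: [-0.5, 0.0, -1.6]
grip_width: 0.181
```

Request:
{"name": "move_arm", "arguments": {
  "series": [
    [0,-0.09,0.44,1,0,0],
    [0,-0.12,0.43,1,0,0],
    [0,-0.15,0.42,1,0,0],
    [0,-0.18,0.41,1,0,0],
    [0,-0.21,0.39,1,0,0]
  ]
}}

```text
time: 13.9
tool_pos: [541.9, 451.2, 296.6]
eef_rot: [0.312, 0.501, 0.599, -0.541]
contact_force: [0.4, -0.3, -2.1]
grip_width: 0.178
```

Request:
{"name": "move_arm", "arguments": {
  "series": [
    [0,-0.23,0.37,1,0,0],
    [0,-0.26,0.34,1,0,0],
    [0,-0.28,0.32,1,0,0],
    [0,-0.3,0.29,1,0,0],
    [0,-0.32,0.27,1,0,0]
  ]
}}

```text
time: 14.4
tool_pos: [541.8, 395.3, 360.3]
eef_rot: [0.206, 0.553, 0.695, -0.411]
contact_force: [0.7, -0.0, -1.8]
grip_width: 0.176
```

Request:
{"name": "move_arm", "arguments": {
  "series": [
    [0,-0.34,0.24,1,0,0],
    [0,-0.35,0.21,1,0,0],
    [0,-0.37,0.18,1,0,0],
    [0,-0.38,0.14,1,0,0],
    [0,-0.38,0.11,1,0,0]
  ]
}}

```text
time: 14.9
tool_pos: [541.8, 322.1, 395.4]
eef_rot: [0.093, 0.583, 0.763, -0.265]
contact_force: [1.0, -0.3, -1.2]
grip_width: 0.181
```

Request:
{"name": "move_arm", "arguments": {
  "series": [
    [0,-0.39,0.08,1,0,0],
    [0,-0.39,0.04,1,0,0],
    [0,-0.39,0.01,1,0,0],
    [0,-0.38,-0.02,1,0,0],
    [0,-0.38,-0.06,1,0,0]
  ]
}}

```text
time: 15.4
tool_pos: [541.7, 244.8, 397.2]
eef_rot: [-0.025, 0.589, 0.8, -0.109]
contact_force: [-0.4, 1.2, -1.5]
grip_width: 0.178
```

Request:
{"name": "move_arm", "arguments": {
  "series": [
    [0,-0.37,-0.09,1,0,0],
    [0,-0.36,-0.12,1,0,0],
    [0,-0.34,-0.15,1,0,0],
    [0,-0.33,-0.18,1,0,0],
    [0,-0.31,-0.21,1,0,0]
  ]
}}

```text
time: 15.9
tool_pos: [541.7, 176.3, 366.9]
eef_rot: [-0.141, 0.572, 0.806, 0.052]
contact_force: [-0.1, -0.3, -1.4]
grip_width: 0.177
```

Request:
{"name": "move_arm", "arguments": {
  "series": [
    [0,-0.29,-0.23,1,0,0],
    [0,-0.27,-0.26,1,0,0],
    [0,-0.25,-0.28,1,0,0]
  ]
}}

```text
time: 16.2
tool_pos: [541.7, 144.0, 335.9]
eef_rot: [-0.209, 0.551, 0.794, 0.148]
contact_force: [0.4, 1.0, -1.1]
grip_width: 0.178
```

Request:
{"name": "move_arm", "arguments": {
  "series": [
    [0.5,-0.9,0.5,0,0,0],
    [0.5,-0.9,0.5,0,0,0],
    [0.5,-0.9,0,0,0,0],
    [0.5,-0.9,0,0,0,0],
    [0.3,-0.8,0,0,0,0]
  ]
}}

```text
time: 16.7
tool_pos: [634.9, -33.6, 376.3]
eef_rot: [-0.207, 0.552, 0.794, 0.147]
contact_force: [0.0, 1.0, -1.3]
grip_width: 0.18
```

```bash
python3 potcheck.py c4 ; python3 -c "
from h import *
ims=[bot.read_camera(c) for c in('side','top','wrist')]
a=cv2.resize(ims[0]['color'][260:420,200:420],(440,320)); b=cv2.resize(ims[1]['color'][190:350,60:220],(320,320))
cv2.imwrite('pics/c5.png',np.vstack([np.hstack([a,b]),np.hstack([ims[2]['color'][:240],np.zeros((240,200,3),np.uint8)])])[:,:,::-1])
for p in ims: print([(round(m['score'],2),np.round(m['centre'])) for m in bot.boxes_of(p,'hex1')])"
```

```text
rim plane in nominal pot frame z=ax+by+c [1.0000e-03 1.0000e-03 8.8127e+01] 3568
base [576.5 128.  154.7] rot [110.1  -0.5  -0.5]
inside pts 3035 [3. 4. 5.]
[(0.65, array([284., 397.])), (0.62, array([282., 367.])), (0.6, array([322., 367.])), (0.46, array([312., 393.]))]
[(0.29, array([209., 204.]))]
[]
```

View pics/c5.png

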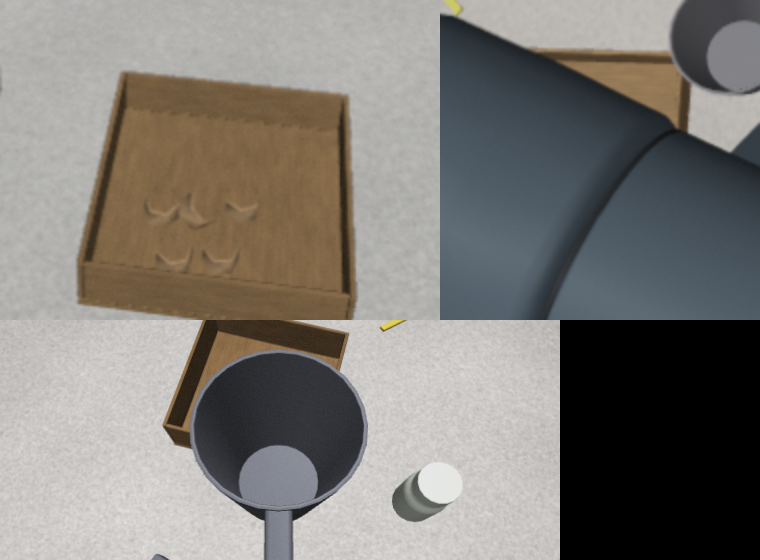

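All five blocks are in the carton (crop positions (160,210), (195,210), (242,210), (173,262), (220,260)) and the pot is empty. On to the board.

```bash
python3 -c "
from go import *
delta(*toolpose(R.from_euler('z',np.radians(130)),np.array([540,-337.5,12+90+60])))"
```

```text
shift units [  0.51 -11.08  -2.12] turn units [0.04 0.07 4.27] target TCP [ 653.8 -473.1  291. ]
ik [-0.77  1.01  0.76  0.05  1.89 -1.47] err 0.0 margin 0.54
```

Request:
{"name": "move_arm", "arguments": {
  "series": [
    [0.03,-0.74,0,0,0,0.28],
    [0.03,-0.74,0,0,0,0.28],
    [0.03,-0.74,0,0,0,0.28],
    [0.03,-0.74,0,0,0,0.28],
    [0.03,-0.74,0,0,0,0.28]
  ]
}}

```text
time: 17.6
tool_pos: [639.7, -178.9, 376.2]
eef_rot: [-0.217, 0.505, 0.824, 0.135]
contact_force: [1.0, -0.1, -1.2]
grip_width: 0.177
```

Request:
{"name": "move_arm", "arguments": {
  "series": [
    [0.03,-0.74,0,0,0,0.28],
    [0.03,-0.74,0,0,0,0.28],
    [0.03,-0.74,0,0,0,0.28],
    [0.03,-0.74,0,0,0,0.28],
    [0.03,-0.74,0,0,0,0.28]
  ]
}}

```text
time: 18.1
tool_pos: [646.1, -326.9, 376.1]
eef_rot: [-0.224, 0.458, 0.851, 0.123]
contact_force: [0.1, 0.3, -1.2]
grip_width: 0.176
```

Request:
{"name": "move_arm", "arguments": {
  "series": [
    [0.03,-0.74,-0.42,0,0,0.28],
    [0.03,-0.74,-0.42,0,0,0.28],
    [0.03,-0.74,-0.42,0,0,0.28],
    [0.03,-0.74,-0.42,0,0,0.28],
    [0.03,-0.74,-0.42,0,0,0.28]
  ]
}}

```text
time: 18.6
tool_pos: [652.5, -474.9, 291.3]
eef_rot: [-0.231, 0.41, 0.875, 0.111]
contact_force: [0.9, 0.4, -1.0]
grip_width: 0.181
```

Request:
{"name": "move_arm", "arguments": {
  "series": [
    [0,0,0,0,0,0],
    [0,0,0,0,0,0]
  ]
}}

```text
time: 18.8
tool_pos: [651.9, -474.6, 290.6]
eef_rot: [-0.232, 0.411, 0.875, 0.112]
contact_force: [0.4, 0.0, -1.0]
grip_width: 0.176
```

```bash
python3 -c "
from go import *
delta(*toolpose(R.from_euler('z',np.radians(130)),np.array([540,-337.5,12+90])))"; python3 potcheck.py c6
```

```text
shift units [ 0.05  0.04 -1.49] turn units [-0.    0.07  0.09] target TCP [ 653.8 -473.1  231. ]
ik [-0.77  1.07  0.78  0.05  1.81 -1.47] err 0.0 margin 0.56
rim plane in nominal pot frame z=ax+by+c [4.0000e-03 1.0000e-03 8.7949e+01] 3632
base [ 541.2 -337.7   72.7] rot [ 1.297e+02 -4.000e-01 -1.000e-01]
inside pts 2801 [3. 4. 5.]
```

View pics/c6.png

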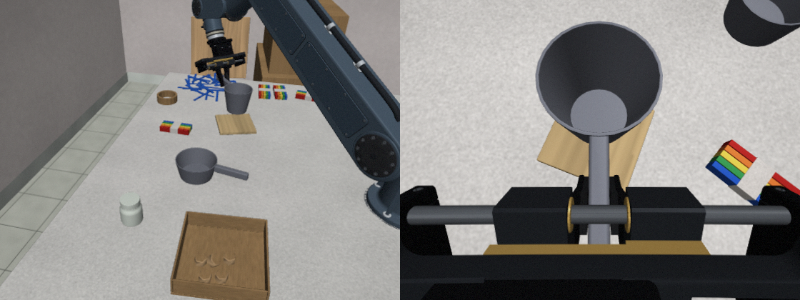

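The pot hangs level over the board. I'll lower it slowly.

Request:
{"name": "move_arm", "arguments": {
  "series": [
    [0,0,-0.4,0,0.05,0.05],
    [0,0,-0.4,0,0,0],
    [0,0,-0.35,0,0,0],
    [0,0,-0.1,0,0,0],
    [0,0,0,0,0,0]
  ]
}}

```text
time: 19.4
tool_pos: [651.5, -474.8, 239.8]
eef_rot: [-0.234, 0.41, 0.875, 0.11]
contact_force: [0.3, 0.9, -1.4]
grip_width: 0.177
```

Request:
{"name": "move_arm", "arguments": {
  "series": [
    [0,0,-0.08,0,0,0],
    [0,0,-0.08,0,0,0],
    [0,0,0,0,0,0],
    [0,0,0,0,0,0]
  ]
}}

```text
time: 19.8
tool_pos: [651.8, -475.3, 235.9]
eef_rot: [-0.233, 0.41, 0.875, 0.109]
contact_force: [0.4, -0.1, -2.0]
grip_width: 0.176
```

Request:
{"name": "move_arm", "arguments": {
  "series": [
    [0,0,-0.08,0,0,0],
    [0,0,0,0,0,0],
    [0,0,0,0,0,0]
  ]
}}

```text
time: 20.1
tool_pos: [651.9, -475.3, 232.9]
eef_rot: [-0.233, 0.41, 0.875, 0.109]
contact_force: [0.9, 0.6, 0.2]
grip_width: 0.177
```

Request:
{"name": "move_arm", "arguments": {
  "series": [
    [0,0,-0.06,0,0,0],
    [0,0,0,0,0,0],
    [0,0,0,0,0,0]
  ]
}}

```text
time: 20.4
tool_pos: [652.0, -475.5, 232.4]
eef_rot: [-0.232, 0.41, 0.875, 0.109]
contact_force: [1.0, -0.9, 6.7]
grip_width: 0.18
```

It's touching the board at about 7 N. Release and retreat upwards.

Request:
{"name": "move_arm", "arguments": {
  "series": [
    [0,0,0,0,0,0],
    [0,0,0,0,0,0],
    [0,0,0,0,0,0],
    [0,0,0,0,0,0],
    [0,0,0,0,0,0]
  ],
  "hand": 0.1
}}

```text
time: 20.9
tool_pos: [651.7, -475.1, 229.5]
eef_rot: [-0.233, 0.41, 0.875, 0.11]
contact_force: [0.0, -1.0, 0.2]
grip_width: 0.437
```

Request:
{"name": "move_arm", "arguments": {
  "series": [
    [0.03,-0.04,0.15,0,0,0],
    [0.06,-0.08,0.2,0,0,0],
    [0.1,-0.12,0.3,0,0,0],
    [0.15,-0.18,0.5,0,0,0],
    [0.15,-0.18,0.6,0,0,0]
  ]
}}

```text
time: 21.4
tool_pos: [671.6, -499.5, 300.6]
eef_rot: [-0.233, 0.41, 0.875, 0.11]
contact_force: [0.7, -1.0, -0.6]
grip_width: 0.449
```

Request:
{"name": "move_arm", "arguments": {
  "series": [
    [0,0,0.8,0,0,0],
    [0,0,0.8,0,0,0],
    [0,0,0.8,0,0,0],
    [0,0,0,0,0,0],
    [0,0,0,0,0,0]
  ]
}}

```text
time: 21.9
tool_pos: [671.4, -499.3, 398.1]
eef_rot: [-0.231, 0.41, 0.876, 0.109]
contact_force: [-0.3, 0.7, -0.2]
grip_width: 0.447
```

```bash
python3 - <<'E'
from h import *
from scipy.optimize import least_squares
ims=[bot.read_camera(c) for c in('top','side','wrist')]
cv2.imwrite('pics/f.png',cv2.resize(np.hstack([ims[1]['color'],ims[2]['color']]),(800,300))[:,:,::-1])
for p in ims:
    w=world(p); r=w[(w[:,2]>97)&(w[:,2]<106)&(np.hypot(w[:,0]-541,w[:,1]+338)<75)]
    if len(r)>50: print('rim',len(r),least_squares(lambda q:np.hypot(r[:,0]-q[0],r[:,1]-q[1])-q[2],[541,-338,50],loss='soft_l1').x.round(1),'plane',np.linalg.lstsq(np.c_[r[:,:2]-[541,-338],np.ones(len(r))],r[:,2],rcond=None)[0].round(3))
p=ims[1]
for t in('lower_pot','jar','bundle','hex1'):
    for m in bot.masks_of(p,t)[:5 if t=='hex1' else 1]: print(t,round(m['score'],2),np.round(m['centre']),np.round(np.median(world(p,m['mask']),0)))
print(bot.get_obs()['time'])
E
```

```text
rim 174 [ 534.9 -334.1   51.1] plane [-4.0000e-03  4.0000e-03  9.9784e+01]
rim 1357 [ 537.8 -337.5   51.8] plane [-3.00000e-03  1.00000e-03  1.01068e+02]
lower_pot 0.9 [281. 234.] [606.  -5.  38.]
jar 0.64 [184. 292.] [732. 253.  50.]
bundle 0.55 [244. 177.] [ 753. -231.   18.]
hex1 0.73 [311. 391.] [468. 380.  14.]
hex1 0.54 [293. 367.] [500. 344.  23.]
hex1 0.47 [320. 365.] [459. 325.  13.]
22.25
```

View pics/f.png

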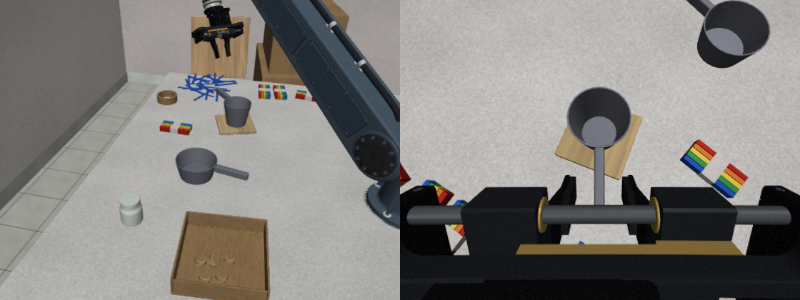

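The pot stands upright and empty at the middle of the board, with the gripper clear. I'll check the low pot's handle against its first position and hand in.

```bash
python3 - <<'E'
from h import *
p=bot.read_camera('side'); w=world(p)
w=w[(w[:,0]>430)&(w[:,0]<560)&(abs(w[:,1])<140)&(w[:,2]>15)]
print(w.mean(0).round(1),w.min(0).round(),w.max(0).round(),'before [505.4 28.1 50.5]')
bot.finish_job()
E
```

```text
[473.6 -35.4 318.1] [ 430. -127.   29.] [560.  46. 525.] before [505.4 28.1 50.5]
the job is handed in; nothing more can be done
```

The job is handed in at about 22 s of the 56 s allowed, with no verdict reported. I gripped the tall pot by its handle and lifted it out of the low pot. I tipped it to about 128° over the carton, then stood it empty and upright on the board and backed the gripper off.

**What the last checks showed:**
- **Blocks:** all five showed in the carton in the side picture, and the pot was empty in the wrist view. The network found only three or four of the five in its calls.
- **Pot on the board:** the rim is level. Its centre is at about (538,-337) mm against the board centre at (540,-337), so the 37 mm base is well inside the 140 mm board. Two cameras agreed to within about 4 mm.
- **Jar and bundle:** the jar is where it started to within about 1 mm. The bundle read about 6 mm off, which I put down to mask noise.
- **Low pot:** it looks unmoved in the pictures, but my last number for it failed. That reading picked up points on the arm, so I have no measured proof that it stayed put.

My first grip sat about 9 mm too high on the handle. I lifted the pot about 10 mm, set it back and regripped lower; setting it back pressed with about 14 N.

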